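# Unload a tested board from a push-push test socket and park the cradle

## Task

The board in the grey test socket has been tested and its push-push cradle is latched down: press the orange thumb pad until it bottoms out and let it rise, lift the board off the cradle, and lay it flat in the black tray beside the board already there, without dropping it. Then press the pad of the empty cradle down once more so that it stays latched down. Press gently and only on the pad (never on the board, at most 20 N on the pad), and leave everything else undisturbed.

Things in the scene. Friction and masses are not known exactly. Their poses are not given: they have to be found in the camera images.
- test_socket: Grey box-shaped test socket, fixed to the bench for the run, 150 x 84 mm, 50 mm high, with an open pocket 48 mm wide (y) in its top that holds the cradle. Origin: on the bench, under the middle of the cradle; +x points to the rear plug block (the board's end), the orange thumb pad is on the -x side, y across, z up. Rim at z = 50 mm.
- cradle: Steel cradle in the pocket, slides straight up and down, 116 x 34 mm, with 4 mm high black end stops for the board, and the orange thumb pad. Origin: top of the steel plate, above the socket's origin; axes as the socket's. Plate top is 56 mm above the bench when up. The board's middle lies 15 mm to +x of the origin, the pad's middle 45 mm to -x; pad top 23 mm above the plate.
- pad_top (a point): Centre of the top of the orange thumb pad (30 mm along x, 28 mm along y), moves with the cradle: 79 mm above the bench when up, about 63 mm latched, never below the rim. Its damped spring takes 3 to 7 N on the way (1.5 N more at 15 mm/s); at the end stop it climbs 40 N per mm: go slowly there (7 mm/s or less) and stop on force (9 to 11 N). Bottoming out and letting go always switches the latch; a short press changes nothing.
- cradle_travel (a joint): Travel of the cradle in m: 0 = up (released), grows downwards. Released, a press past about 18 mm latches it (rests at about 15.5 mm when let go). Latched, a press 3 to 10 mm further (hidden, differs from start to start) and letting go frees it and it rises to 0 by itself. A hard end stop lies under 1 mm past the release click and 1 to 8 mm past the latching click.
- module_mid (a point): Centre of the tested board (loose, 20 to 45 g): beige plate 42 x 68 x 6 mm with black thumb stick and a small block on top, 10 mm in all; point 5 mm above its underside. y axis = long side, x axis = 42 mm side, z up. Grasp across the 42 mm. Latched, it is sunk in the pocket and cannot be grasped; when up, its underside is 6 mm above the rim, and the plate beneath is narrower.
- tray: Black static-safe tray, fixed, 157 x 198 mm over its lips, inside 138 mm (x) x 180 mm (y), walls 36 mm high. Origin: under its centre on the bench; y along its long side. The inner floor is 2 mm above the bench. The earlier board lies in its -y half; the middle of the free half is 40 mm to +y of the centre.
- tray_board_mid (a point): Centre of the earlier board already in the tray (same kind, loose), 5 mm above its underside; its y axis is its long side, lying along the tray's x.
- puck: White plastic disc, 54 mm across, 14 mm high, loose bystander; origin under its centre.
- timer: Grey bench timer, 32 x 58 x 45 mm, loose bystander; origin under its centre.
- buds: Clear tub of cotton buds, 77 mm across, 80 mm high, loose bystander; origin under its centre.

How it is judged:
By the outcome, as a careful person would: the job done as asked, in the order asked, and still so for the second after the job is handed in, with the robot touching nothing.
It also fails if it takes over 64 s, if anything falls off the work surface, if the arm or the gripper's body presses on something with over 40 N, if the wrist force passes 120 N, or if a joint passes its speed limit or range.

## Robot

A 6-joint arm with a two-finger parallel gripper is mounted at the origin on a cart in front of the work surface, level with it; the furniture and walls round the work are solid. World frame = base frame: x ahead of the robot, y to its left, z up, the work surface at z = 0. Lengths are in m, angles in rad, forces in N, time in s.
With the tool pointing down it reaches from about 0.35 to 0.875 m from the base axis. Payload 15.5 kg.
Tool frame: the origin (TCP) lies midway between the tips of the shut fingers; the grasp point (between the pads) lies 19 mm behind it (manip.hold_point_z is the distance from the TCP to the grasp point, in m); y points along the fingers, x is the direction in which the jaws open and shut, and the axes are right-handed (so a half turn about y gives the same grasp; the last joint's range is limited). The gripper opens to 85 mm and grips with 20 to 120 N. Pads are 22 mm wide; open, the fingers measure 114 mm over their backs; the gripper's body (76 mm by 85 mm) begins 54 mm behind the grasp point. The pads swing forward as they close: fully open they stand 13 mm farther back than shut.
Start: joints at [-1.419, 0.494, 1.345, -0, 1.302, -0.096], TCP at [0.153, -0.606, 0.231] pointing down, gripper open.
Joint ranges: [-2.91, 2.91], [-0.82, 2.16], [0.22, 2.67], [-1.22, 4.37], [0.12, 2.79], [-3.08, 3.08]. Speed limits (rad/s): [1.89, 1.89, 2.57, 3.01, 3.01, 3.01].

## Interface

Orientations are given as a 3x3 rotation matrix whose columns are the frame's x, y, z axes.
In Python, from station import manip gives the robot as it stands. The module is installed in compiled form; this text tells all that it offers.
- The arm moves only by the tool drive_tool, never from a script. Its argument "series" is a list of rows, each an object with "translation": the shift along the tool's x, y, z in cm, a list of three; "roll": the turn about the tool's y in degrees. A call has 1 to 12 rows; each row is the pose to reach, as a shift and turn from the pose measured when the call began, along the tool's axes at that moment; what a row does not reach only later rows make up. A row lasts 1/8 s, in which the tool goes at most 62.5 mm and 10.7 degrees, less where a joint would pass 70% of its speed; a pose out of reach is approached as far as the arm can. A call with a gripper value outside its range is refused whole. "fingers" is the opening in per cent of the stroke, from 0 (shut) to 100 (fully open), set as the call begins (left out, the last holds). The fingers move at their own pace and stop on an object; "newtons" is the grip in N (left out, the last holds). Time passes only in rows, so rows that repeat a pose let the fingers close. It gives the time, the measured TCP pose, the force and the opening at its end, in the units of the state.
- manip.state(): the state, without advancing time (a new reading comes with each control period).
- manip.grab_frame(name): name is "scene" or "side" or "wrist"; returns a dict with "image" (384x512x3 uint8, red, green, blue), "range_z" (384x512 float32, m along the optical axis (not along the pixel's ray), 0 where there is no reading), "fovy" (degrees; the focal length in pixels is half the picture's height over the tangent of half this angle, whatever the lens; pixels are square), "cx", "cy" (the principal point, pixels), "dist_coeffs" ([k1, k2, p1, p2, k3] as OpenCV has them; the pictures are not rectified), "world_from_camera" (4x4, takes a point from camera to world coordinates). Camera axes: x right, y up, looking along -z (the intrinsics and any distortion apply to the point x, -y, -z); pixel columns grow to the right and rows downward; lengths in m; the calibration is good to about 2 mm. A picture is of the moment at which its call begins.
- manip.finish_job(): hands the job in, once; it reports no verdict.
The state is a dict: "t": time; "q": joint angles; "qd": joint speeds; "joint_efforts": joint torques, N m; "tool_pos": TCP position; "eef_rot": TCP orientation; "contact_force": force on the tool from outside, world axes, zero at the start; "torque": the same for the moment, N m; "gripper_width": finger opening in m.
Only numpy, scipy, OpenCV 4.12 (cv2) and the standard library are available. Lean on these libraries where they do the work, as an engineer would, in place of code of your own. Each camera call takes 0.05 s, during which the arm holds its last target.

## Working session

There is one attempt and no reset: what is moved stays moved. The work goes in short steps, Python scripts to look and compute and a tool call to move; the robot and the scene stay as the last step left them, time stands still between calls to the robot, and variables do not carry over. Pictures are saved under pics/ and viewed, and the job is handed in when it is done.

Besides the shell and the picture viewer there is one more tool, called after ">>>" in YAML: its name, and indented under it one key for each argument. drive_tool: Moves the arm, as the interface text tells. Its arguments: {"type":"object","properties":{"series":{"type":"array"},"fingers":{"type":"number"},"newtons":{"type":"number"}},"required":["series"]}

```bash
mkdir -p pics
python3 - <<'E'
from station import manip
import cv2,numpy as np
s=manip.state();print(s['t'],s['tool_pos'],s['eef_rot'],s['contact_force'],s['gripper_width'],manip.hold_point_z)
for n in("scene","side","wrist"):
    f=manip.grab_frame(n);cv2.imwrite(f"pics/{n}0.png",f["image"][:,:,::-1]);np.save(f"pics/{n}0.npy",f,allow_pickle=True)
    print(n,f["fovy"],f["cx"],f["cy"],f["dist_coeffs"],f["world_from_camera"])
E
```

```text
0.0 [ 0.15262461 -0.60567789  0.23070061] [[ 2.44290793e-01 -2.02001534e-04  9.69701999e-01]
 [-9.69701206e-01  1.24535254e-03  2.44290853e-01]
 [-1.25696798e-03 -9.99999204e-01  1.08347030e-04]] [ 0.28267844  0.09758033 -0.16139792] 0.08552049331835085 0.0187
scene 50.173685917910056 250.97014696664382 194.65071080002977 [-0.13191796  0.          0.          0.          0.        ] [[ 0.89855143  0.28949345 -0.32984673  0.07834718]
 [-0.43841552  0.62623493 -0.64468725 -0.97721458]
 [ 0.01992881  0.72389457  0.68962271  1.01049556]
 [ 0.          0.          0.          1.        ]]
side 50.1110909278174 251.0739549479604 196.46249442126742 [-0.08169668  0.          0.          0.          0.        ] [[-0.92107865  0.19471877 -0.33719241  0.08346165]
 [-0.3892755  -0.4407609   0.80882286  0.8739262 ]
 [ 0.00887177  0.87625021  0.4817747   0.66844699]
 [ 0.          0.          0.          1.        ]]
wrist 63.769768522035434 251.69988541082952 185.63017894689477 [0.009481 0.       0.       0.       0.      ] [[ 2.44959168e-01  9.30920648e-01  2.70890668e-01  2.21531302e-01]
 [-9.69533384e-01  2.35158929e-01  6.85951583e-02 -5.88985367e-01]
 [ 1.54289864e-04 -2.79440559e-01  9.60162981e-01  3.73204635e-01]
 [ 0.00000000e+00  0.00000000e+00  0.00000000e+00  1.00000000e+00]]
```

View pics/scene0.png

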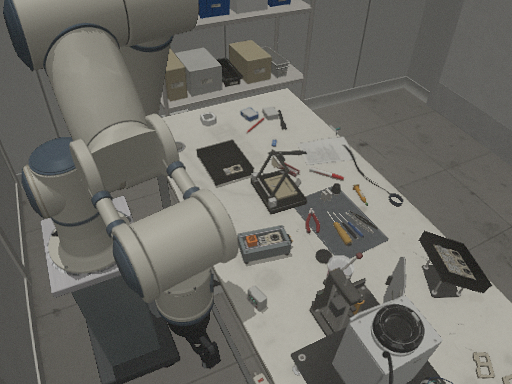

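View pics/side0.png

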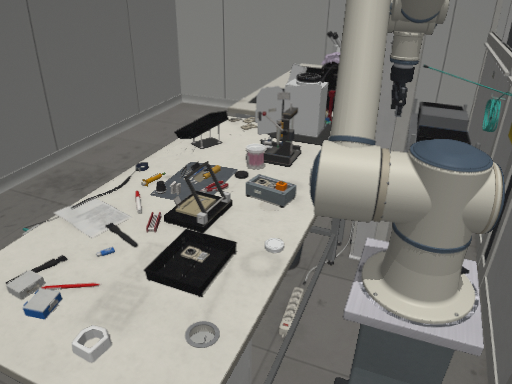

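View pics/wrist0.png

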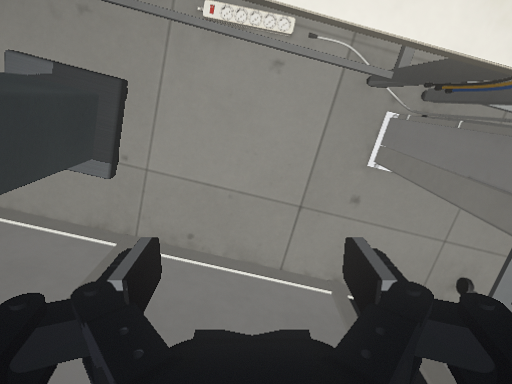

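```bash
cat > h.py <<'E'
import numpy as np,cv2
def load(n): return np.load(f"pics/{n}.npy",allow_pickle=True).item()
def K(f):
    F=f["image"].shape[0]/2/np.tan(np.radians(f["fovy"]/2)); return np.array([[F,0,f["cx"]],[0,F,f["cy"]],[0,0,1.]])
def rays(f,uv):
    uv=np.asarray(uv,float).reshape(-1,1,2)
    n=cv2.undistortPoints(uv,K(f),np.array(f["dist_coeffs"],float)).reshape(-1,2)
    return np.c_[n[:,0],-n[:,1],-np.ones(len(n))]
def onz(f,uv,z):
    M=f["world_from_camera"];d=rays(f,uv)@M[:3,:3].T;o=M[:3,3]
    return o+d*((np.broadcast_to(z,len(d))-o[2])/d[:,2])[:,None]
def dep(f,uv):
    uv=np.asarray(uv,float).reshape(-1,2);r=f["range_z"][np.round(uv[:,1]).astype(int),np.round(uv[:,0]).astype(int)]
    M=f["world_from_camera"];return (rays(f,uv)*r[:,None])@M[:3,:3].T+M[:3,3]
def proj(f,P):
    M=np.linalg.inv(f["world_from_camera"]);p=np.asarray(P,float).reshape(-1,3)@M[:3,:3].T+M[:3,3]
    p=p*[1,-1,-1];return cv2.projectPoints(p,np.zeros(3),np.zeros(3),K(f),np.array(f["dist_coeffs"],float))[0].reshape(-1,2)
def cloud(f):
    h,w=f["range_z"].shape;u,v=np.meshgrid(np.arange(w),np.arange(h));return dep(f,np.c_[u.ravel(),v.ravel()]).reshape(h,w,3)
def crop(n,x0,y0,x1,y1,s,out):
    f=load(n);cv2.imwrite(f"pics/{out}.png",cv2.resize(f["image"][y0:y1,x0:x1,::-1],None,fx=s,fy=s,interpolation=cv2.INTER_CUBIC))
def snap(n,out):
    from station import manip
    f=manip.grab_frame(n);np.save(f"pics/{out}.npy",f,allow_pickle=True);cv2.imwrite(f"pics/{out}.png",f["image"][:,:,::-1]);return f
E
python3 - <<'E'
from h import *
crop("scene0",190,130,310,310,3.3,"c1")
crop("side0",140,140,310,300,4,"c2")
for n in("scene0","side0"):
    f=load(n);C=cloud(f)
    m=(C[...,2]>0.045)&(C[...,2]<0.07)&(C[...,0]>.3)&(C[...,0]<.9)&(abs(C[...,1])<.5)
    im=f["image"].astype(int); o=(im[...,0]>150)&(im[...,0]-im[...,2]>80)
    o&=(C[...,0]>.2)&(C[...,0]<.8)&(C[...,2]>.03)
    print(n,o.sum(),np.median(C[o],0), np.argwhere(o).mean(0))
E
```

```text
scene0 36 [ 0.44436062 -0.2685414   0.06414366] [244.22222222 259.83333333]
side0 29 [ 0.45519276 -0.25743223  0.06421759] [179.4137931  262.48275862]
```

View pics/c1.png

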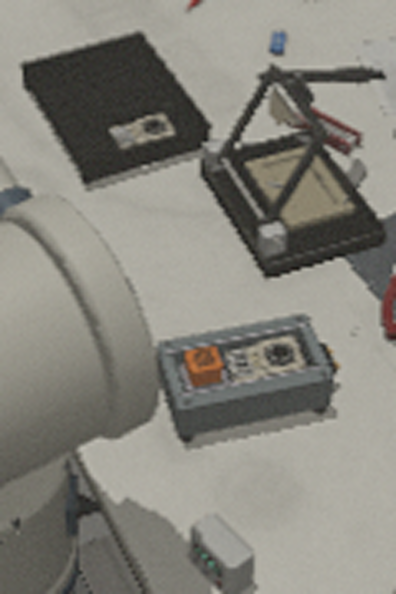

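View pics/c2.png

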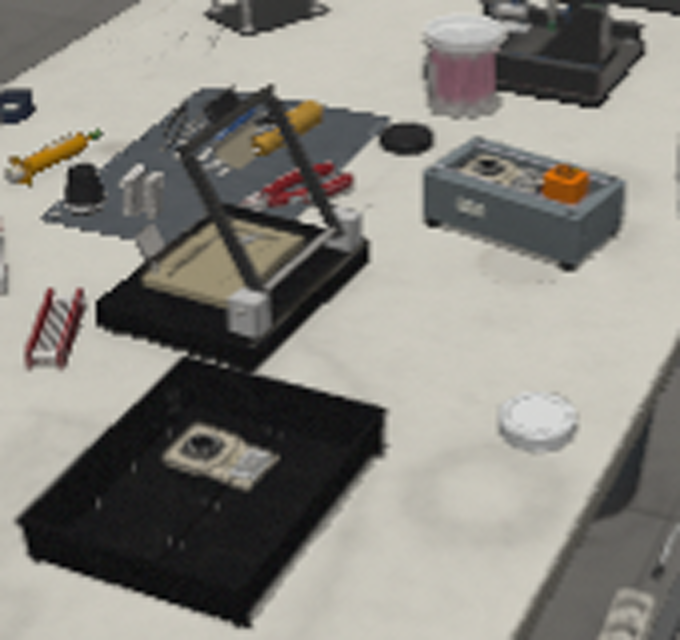

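Run:
```python
from h import *
f=load("scene0");C=cloud(f);g=load("side0");D=cloud(g)
P=lambda x,y:(190+x/3.3,130+y/3.3)
Q=lambda x,y:(140+x/4,140+y/4)
print("sock pts", np.round(dep(f,[P(205,355),P(281,353),P(165,352),P(305,320),P(333,370)]),3))
# rim corners scene: left-back(160,345) right-back(308,316) right-front(333,372), left front(180,402)
A=onz(f,[P(160,343),P(307,316),P(333,374),P(178,404)],.05);print(np.round(A,4))
# side rim corners: (484,138) far, (624,180), (582,225?) ,(424,182)
B=onz(g,[Q(484,138),Q(625,180),Q(576,222),Q(424,180)],.05);print(np.round(B,4))
print("tray side rim",np.round(onz(g,[Q(187,360),Q(385,410),Q(240,622),Q(20,520)],.036),4))
print("tray scene rim",np.round(onz(f,[P(22,65),P(140,35),P(212,132),P(85,185)],.036),4))
print("board in tray scene",np.round(onz(f,[P(155,126),P(128,134)],.012),4))
# obstacle height map
for X in(C,D):
    H=np.zeros((14,18))
    x=X.reshape(-1,3);ok=(x[:,0]>.2)&(x[:,0]<.9)&(x[:,1]>-.55)&(x[:,1]<.35)&(x[:,2]<1)
    for p in x[ok]:
        i,j=int((p[0]-.2)/.05),int((p[1]+.55)/.05);H[i,j]=max(H[i,j],p[2])
    print((H*100).astype(int))
```

```text
sock pts [[ 0.451 -0.264  0.065]
 [ 0.523 -0.28   0.05 ]
 [ 0.424 -0.236  0.053]
 [ 0.562 -0.254  0.051]
 [ 0.568 -0.302  0.026]]
[[ 0.4256 -0.2212  0.05  ]
 [ 0.5672 -0.2497  0.05  ]
 [ 0.5539 -0.3228  0.05  ]
 [ 0.41   -0.2937  0.05  ]]
[[ 0.5463 -0.3237  0.05  ]
 [ 0.4104 -0.2971  0.05  ]
 [ 0.424  -0.212   0.05  ]
 [ 0.5621 -0.2297  0.05  ]]
tray side rim [[0.6144 0.0629 0.036 ]
 [0.4633 0.0618 0.036 ]
 [0.4519 0.2799 0.036 ]
 [0.6171 0.2557 0.036 ]]
tray scene rim [[0.4637 0.2506 0.036 ]
 [0.6146 0.247  0.036 ]
 [0.6131 0.0469 0.036 ]
 [0.4512 0.0252 0.036 ]]
board in tray scene [[0.5715 0.109  0.012 ]
 [0.5377 0.109  0.012 ]]
[[60 64  0  0 80 73 70 59 50 24 25  0  0  0  0  0  0  0]
 [ 0  0  0  0 79 75 70 63 54  0 22  0  0  0  0  0  0  0]
 [ 0  0  0  0 78 75  0  0  0  0  0  0  0  0  0  0  0  0]
 [ 0  4  5  0  0  0  0  0  0  0  0  0  0  0  0  0  0  0]
 [ 0  3  0  0  5  6  6  0  0  0  0  0  0  0  0  0  0  0]
 [ 0  0  0  0  5  6  5  0  0  0  0  0  3  3  3  4  3  0]
 [20  0  0  0  5  5  5  0  0  0  0  0  4  1  1  3  3  0]
 [18  8  0  0  5  5  5  5  9  6  7  6  4  1  0  3  3  0]
 [20
[... 437 characters left out ...]
31  0  0  0  0]
 [ 0  0  0  0  0  0  0  0  0  0  0  0  0  0  0  0  0  0]
 [ 0  0  4  0  0  0  0  0  0  0  1  1  0  0  0  0  0  0]
 [ 0  4  4  0  5  6  6  0  0  0  1  1  0  0  0  0  0  0]
 [ 0  0  0  0  5  6  5  0  0  0  0  0  3  3  3  3  4  0]
 [20  0  0  0  5  5  5  0  0  0  0  0  3  1  0  2  3  0]
 [20  8  0  0  5  5  5  2  8  5  6  6  4  1  0  2  4  0]
 [20  8  8  1  0  1  0  3 16 16 16  6  3  3  3  4  4  0]
 [ 4  8  8  1  0  1  1  3 16 17 17  3  0  0  0  0  0  0]
 [ 0  0  0  3  3  2  1  3  3  4  4  3  2  1  1  0  0  1]
 [ 0  0  0  2  2  2  1  4  3  0  1  2  2  1  1  1  0  1]
 [ 0  0  0  0  1  1  0  4  3  0  1  1  1  1  0  0  0  0]
 [11  0  0  1  1  1  0  3  3  1  2  0  0  1  0  0  0  1]]
```

>>> drive_tool:
  series:
    - {"translation": [-2,-3,3],"roll": 2}
    - {"translation": [-4,-4,7],"roll": 5}
    - {"translation": [-7,-5,11],"roll": 8}
    - {"translation": [-9.5,-5,15.5],"roll": 11}
    - {"translation": [-12,-5,20],"roll": 14}
    - {"translation": [-15,-5,24.5],"roll": 17}
    - {"translation": [-18,-4,29],"roll": 20}
    - {"translation": [-20.5,-3,33],"roll": 23}
    - {"translation": [-23,-2,37],"roll": 25}
    - {"translation": [-24.6,-1,39.9],"roll": 25}
    - {"translation": [-24.6,-1,39.9],"roll": 25}
    - {"translation": [-24.6,-1,39.9],"roll": 25}

```text
t: 1.65
tool_pos: [0.4792, -0.27, 0.2411]
eef_rot: [[-0.188, -0.0, 0.982], [-0.982, 0.001, -0.188], [-0.001, -1.0, -0.001]]
contact_force: [-0.0, -0.2, -0.1]
gripper_width: 0.0851
```

Run:
```python
from h import *
from station import manip
s=manip.state();print(s['t'],s['tool_pos'],s['eef_rot'].tolist() if hasattr(s['eef_rot'],'tolist') else s['eef_rot'],s['contact_force'])
snap("wrist","w1")
```

```text
1.65 [ 0.47919417 -0.27001308  0.24111942] [[-0.18808186485839903, -0.00044286351778485605, 0.9821532548351563], [-0.9821530799087124, 0.0008328257442005157, -0.1880814558299419], [-0.0007346681002181087, -0.9999995551364931, -0.0005915991870429582]] [-0.02825895 -0.22686844 -0.09086464]
```

View pics/w1.png

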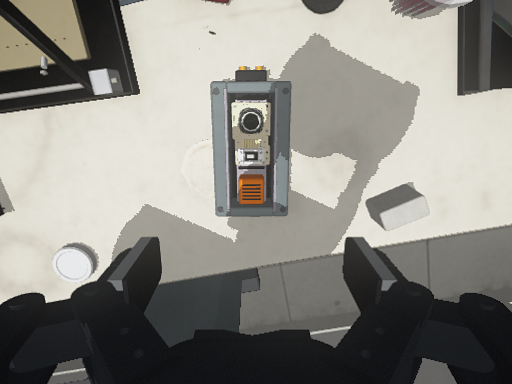

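Run:
```python
from h import *
crop("w1",190,60,315,225,3.6,"w1c")
```

```text
(no output)
```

View pics/w1c.png

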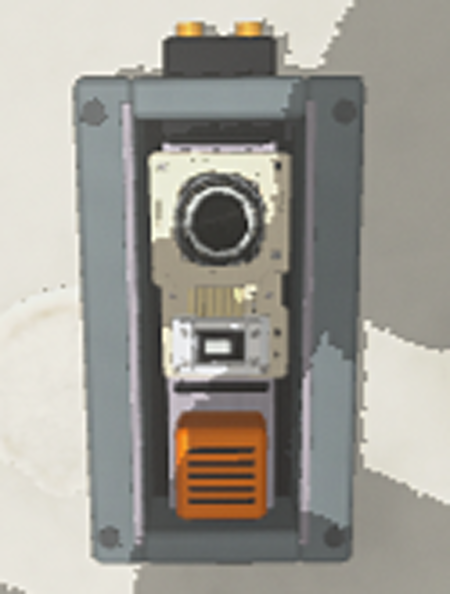

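Run:
```python
from h import *
f=load("w1");P=lambda l:[(190+(x+.5)/3.6-.5,60+(y+.5)/3.6-.5) for x,y in l]
R=onz(f,P([(75,80),(365,80),(352,560),(92,560)]),.05);print("rim",np.round(R,4))
c=R.mean(0);a=(R[0]+R[1]-R[2]-R[3])[:2];print(c,"yaw",np.degrees(np.arctan2(a[1],a[0])),np.linalg.norm(a)/2)
sc=P([(94,111),(344,110),(335,538),(109,538)]);S=onz(f,sc,.05);print("screws",np.round(S,4),S.mean(0)); a=(S[0]+S[1]-S[2]-S[3])[:2];print("yaw",np.degrees(np.arctan2(a[1],a[0])))
o=onz(f,P([(176,430),(268,428),(266,518),(178,518)]),.063);print("pad",np.round(o,4),o.mean(0))
b=onz(f,P([(150,152),(292,152),(288,378),(162,378)]),.046);print("brd",np.round(b,4),b.mean(0))
print(np.round(dep(f,P([(222,455),(222,490),(222,215),(170,290),(100,300),(340,300),(20,300)])),4))
C=cloud(f);im=f["image"].astype(int);m=(im[...,0]>130)&(im[...,0]-im[...,2]>90)&(C[...,2]>.055);m[:140]=0
print("orange",m.sum(),np.median(C[m],0),C[m].min(0),C[m].max(0))
```

```text
rim [[ 0.5702 -0.2451  0.05  ]
 [ 0.5547 -0.3261  0.05  ]
 [ 0.4108 -0.2998  0.05  ]
 [ 0.4265 -0.2177  0.05  ]]
[ 0.49053521 -0.27217651  0.05      ] yaw -10.601726298113581 0.1463113542102653
screws [[ 0.561  -0.2486  0.05  ]
 [ 0.5478 -0.319   0.05  ]
 [ 0.4193 -0.2956  0.05  ]
 [ 0.4328 -0.2247  0.05  ]] [ 0.49020027 -0.27196188  0.05      ]
yaw -10.445161642563711
pad [[ 0.4671 -0.254   0.063 ]
 [ 0.4626 -0.2811  0.063 ]
 [ 0.4347 -0.2755  0.063 ]
 [ 0.4397 -0.2491  0.063 ]] [ 0.45103506 -0.26492459  0.063     ]
brd [[ 0.5468 -0.2617  0.046 ]
 [ 0.539  -0.3026  0.046 ]
 [ 0.4726 -0.2899  0.046 ]
 [ 0.48   -0.2515  0.046 ]] [ 0.50962191 -0.27643472  0.046     ]
[[ 0.4571 -0.2661  0.0638]
 [ 0.4458 -0.2639  0.0621]
 [ 0.5254 -0.2791  0.0492]
 [ 0.5057 -0.2591  0.0423]
 [ 0.5077 -0.2385  0.0502]
 [ 0.4939 -0.3094  0.0482]
 [ 0.5066 -0.2043 -0.001 ]]
orange 434 [ 0.45222952 -0.2648057   0.06311193] [ 0.43561321 -0.28400186  0.06023372] [ 0.54899703 -0.24933412  0.38350091]
```

>>> drive_tool:
  series:
    - {"translation": [0,1,-1],"roll": 0}
    - {"translation": [0,3,-2],"roll": 0}
    - {"translation": [0,5.5,-3],"roll": -0.3}
    - {"translation": [0,8,-3],"roll": -0.3}
    - {"translation": [0,10.5,-3],"roll": -0.3}
    - {"translation": [0,12.5,-3],"roll": -0.3}
    - {"translation": [0,14,-3],"roll": -0.3}
    - {"translation": [0,15,-3],"roll": -0.3}
    - {"translation": [0,15.7,-3],"roll": -0.3}
    - {"translation": [0,15.7,-3],"roll": -0.3}
    - {"translation": [0,15.7,-3],"roll": -0.3}
  fingers: 0
  newtons: 40

```text
t: 3.08
tool_pos: [0.4498, -0.2647, 0.0847]
eef_rot: [[-0.184, 0.0, 0.983], [-0.983, 0.0, -0.184], [-0.0, -1.0, 0.0]]
contact_force: [-1.3, 0.3, 0.2]
gripper_width: -0.0001
```

Run:
```python
from h import *
snap("wrist","w2");snap("scene","s2");snap("side","d2")
crop("d2",220,140,330,230,6,"d2c")
crop("s2",190,170,310,280,6,"s2c")
```

```text
(no output)
```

View pics/w2.png

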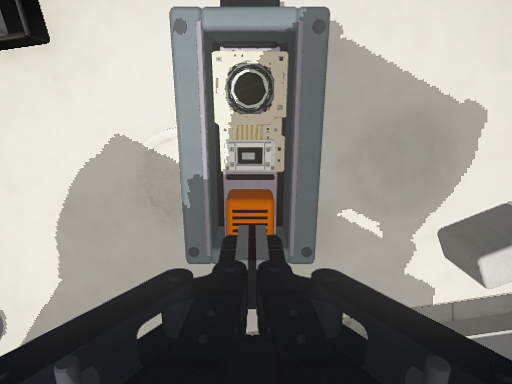

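View pics/d2c.png

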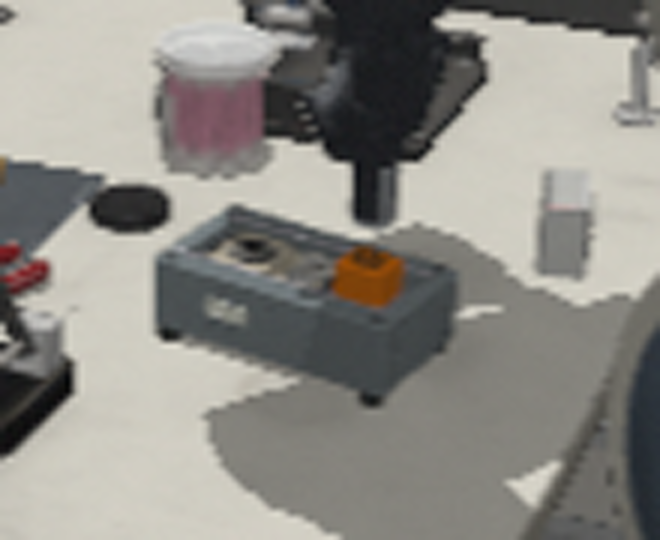

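View pics/s2c.png

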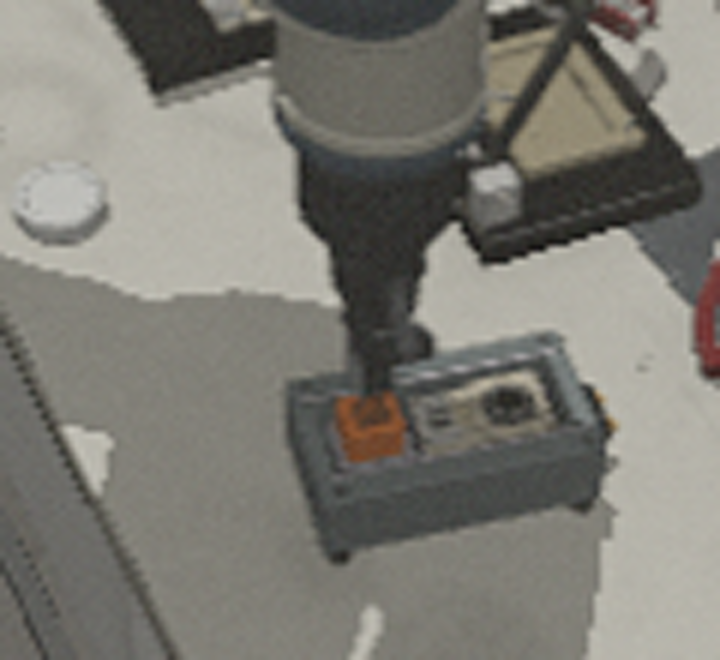

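>>> drive_tool:
  series:
    - {"translation": [0,0.6,0],"roll": 0}
    - {"translation": [0,1.2,0],"roll": 0}
    - {"translation": [0,1.6,0],"roll": 0}
    - {"translation": [0,1.8,0],"roll": 0}
    - {"translation": [0,1.9,0],"roll": 0}
    - {"translation": [0,2.0,0],"roll": 0}
    - {"translation": [0,2.05,0],"roll": 0}
    - {"translation": [0,2.1,0],"roll": 0}

```text
t: 4.22
tool_pos: [0.4498, -0.2647, 0.0637]
eef_rot: [[-0.184, 0.0, 0.983], [-0.983, 0.0, -0.184], [-0.0, -1.0, 0.0]]
contact_force: [-0.0, -0.1, -0.6]
gripper_width: 0.0001
```

>>> drive_tool:
  series:
    - {"translation": [0,0.06,0],"roll": 0}
    - {"translation": [0,0.12,0],"roll": 0}

```text
t: 4.47
tool_pos: [0.4498, -0.2647, 0.0626]
eef_rot: [[-0.184, 0.001, 0.983], [-0.983, 0.0, -0.184], [-0.0, -1.0, 0.001]]
contact_force: [-0.8, 0.7, 5.5]
gripper_width: 0.0001
```

>>> drive_tool:
  series:
    - {"translation": [0,0.05,0],"roll": 0}
    - {"translation": [0,0.1,0],"roll": 0}

```text
t: 4.72
tool_pos: [0.4498, -0.2647, 0.0617]
eef_rot: [[-0.184, 0.001, 0.983], [-0.983, 0.0, -0.184], [-0.0, -1.0, 0.001]]
contact_force: [-1.3, 0.6, 5.3]
gripper_width: -0.0001
```

>>> drive_tool:
  series:
    - {"translation": [0,0.05,0],"roll": 0}
    - {"translation": [0,0.1,0],"roll": 0}

```text
t: 4.97
tool_pos: [0.4498, -0.2647, 0.0608]
eef_rot: [[-0.184, 0.001, 0.983], [-0.983, -0.0, -0.184], [-0.0, -1.0, 0.001]]
contact_force: [-2.4, 2.0, 5.7]
gripper_width: -0.0
```

>>> drive_tool:
  series:
    - {"translation": [0,0.03,0],"roll": 0}

```text
t: 5.1
tool_pos: [0.4498, -0.2648, 0.0606]
eef_rot: [[-0.184, 0.001, 0.983], [-0.983, -0.0, -0.184], [-0.0, -1.0, 0.001]]
contact_force: [-1.6, 0.3, 4.3]
gripper_width: 0.0002
```

>>> drive_tool:
  series:
    - {"translation": [0,0.03,0],"roll": 0}

```text
t: 5.22
tool_pos: [0.4498, -0.2647, 0.0604]
eef_rot: [[-0.184, 0.001, 0.983], [-0.983, -0.0, -0.184], [0.0, -1.0, 0.001]]
contact_force: [-0.9, 1.5, 4.9]
gripper_width: -0.0002
```

>>> drive_tool:
  series:
    - {"translation": [0,0.04,0],"roll": 0}

```text
t: 5.35
tool_pos: [0.4498, -0.2647, 0.0601]
eef_rot: [[-0.184, 0.001, 0.983], [-0.983, -0.0, -0.184], [0.0, -1.0, 0.001]]
contact_force: [-0.9, 0.5, 5.2]
gripper_width: 0.0
```

>>> drive_tool:
  series:
    - {"translation": [0,0.04,0],"roll": 0}

```text
t: 5.48
tool_pos: [0.4498, -0.2647, 0.0598]
eef_rot: [[-0.184, 0.001, 0.983], [-0.983, -0.0, -0.184], [0.0, -1.0, 0.001]]
contact_force: [-0.6, 1.1, 5.7]
gripper_width: 0.0001
```

>>> drive_tool:
  series:
    - {"translation": [0,0.04,0],"roll": 0}

```text
t: 5.6
tool_pos: [0.4498, -0.2647, 0.0595]
eef_rot: [[-0.183, 0.001, 0.983], [-0.983, -0.0, -0.183], [0.0, -1.0, 0.001]]
contact_force: [-2.1, 0.3, 4.9]
gripper_width: -0.0002
```

>>> drive_tool:
  series:
    - {"translation": [0,0.04,0],"roll": 0}

```text
t: 5.72
tool_pos: [0.4498, -0.2647, 0.0592]
eef_rot: [[-0.184, 0.001, 0.983], [-0.983, -0.0, -0.184], [0.0, -1.0, 0.001]]
contact_force: [-1.2, 0.5, 5.4]
gripper_width: -0.0001
```

>>> drive_tool:
  series:
    - {"translation": [0,0.04,0],"roll": 0}

```text
t: 5.85
tool_pos: [0.4498, -0.2647, 0.0589]
eef_rot: [[-0.183, 0.001, 0.983], [-0.983, -0.0, -0.183], [0.0, -1.0, 0.001]]
contact_force: [-1.5, 0.3, 5.2]
gripper_width: -0.0001
```

>>> drive_tool:
  series:
    - {"translation": [0,0.04,0],"roll": 0}

```text
t: 5.98
tool_pos: [0.4498, -0.2647, 0.0585]
eef_rot: [[-0.184, 0.001, 0.983], [-0.983, -0.0, -0.183], [0.0, -1.0, 0.001]]
contact_force: [-1.5, 0.4, 5.4]
gripper_width: -0.0002
```

>>> drive_tool:
  series:
    - {"translation": [0,0.04,0],"roll": 0}

```text
t: 6.1
tool_pos: [0.4498, -0.2647, 0.0582]
eef_rot: [[-0.184, 0.001, 0.983], [-0.983, -0.001, -0.184], [0.0, -1.0, 0.001]]
contact_force: [-0.9, 1.0, 6.0]
gripper_width: 0.0
```

>>> drive_tool:
  series:
    - {"translation": [0,0.04,0],"roll": 0}

```text
t: 6.22
tool_pos: [0.4498, -0.2647, 0.058]
eef_rot: [[-0.184, 0.001, 0.983], [-0.983, -0.001, -0.184], [0.0, -1.0, 0.002]]
contact_force: [-0.3, 0.4, 5.1]
gripper_width: 0.0002
```

>>> drive_tool:
  series:
    - {"translation": [0,0.04,0],"roll": 0}

```text
t: 6.35
tool_pos: [0.4498, -0.2648, 0.0576]
eef_rot: [[-0.184, 0.001, 0.983], [-0.983, -0.001, -0.184], [0.0, -1.0, 0.002]]
contact_force: [-0.8, 0.8, 5.2]
gripper_width: -0.0
```

>>> drive_tool:
  series:
    - {"translation": [0,0.04,0],"roll": 0}

```text
t: 6.48
tool_pos: [0.4498, -0.2647, 0.0573]
eef_rot: [[-0.184, 0.002, 0.983], [-0.983, -0.001, -0.184], [0.0, -1.0, 0.002]]
contact_force: [-2.0, 1.1, 5.9]
gripper_width: -0.0001
```

>>> drive_tool:
  series:
    - {"translation": [0,0.04,0],"roll": 0}

```text
t: 6.6
tool_pos: [0.4498, -0.2647, 0.057]
eef_rot: [[-0.184, 0.002, 0.983], [-0.983, -0.001, -0.184], [0.001, -1.0, 0.002]]
contact_force: [-1.4, 0.6, 4.7]
gripper_width: 0.0003
```

>>> drive_tool:
  series:
    - {"translation": [0,0.04,0],"roll": 0}

```text
t: 6.72
tool_pos: [0.4498, -0.2647, 0.0567]
eef_rot: [[-0.184, 0.002, 0.983], [-0.983, -0.001, -0.184], [0.001, -1.0, 0.002]]
contact_force: [-1.1, 1.1, 6.1]
gripper_width: 0.0
```

>>> drive_tool:
  series:
    - {"translation": [0,0.04,0],"roll": 0}

```text
t: 6.85
tool_pos: [0.4498, -0.2647, 0.0564]
eef_rot: [[-0.183, 0.002, 0.983], [-0.983, -0.001, -0.183], [0.001, -1.0, 0.002]]
contact_force: [-1.7, 1.5, 5.3]
gripper_width: 0.0001
```

>>> drive_tool:
  series:
    - {"translation": [0,0.04,0],"roll": 0}

```text
t: 6.98
tool_pos: [0.4498, -0.2647, 0.0562]
eef_rot: [[-0.183, 0.002, 0.983], [-0.983, -0.001, -0.183], [0.001, -1.0, 0.002]]
contact_force: [-1.8, 0.8, 6.3]
gripper_width: -0.0002
```

>>> drive_tool:
  series:
    - {"translation": [0,0.04,0],"roll": 0}

```text
t: 7.1
tool_pos: [0.4498, -0.2648, 0.0559]
eef_rot: [[-0.183, 0.002, 0.983], [-0.983, -0.001, -0.183], [0.001, -1.0, 0.002]]
contact_force: [-1.3, 0.6, 4.5]
gripper_width: 0.0001
```

>>> drive_tool:
  series:
    - {"translation": [0,0.04,0],"roll": 0}

```text
t: 7.22
tool_pos: [0.4498, -0.2647, 0.0556]
eef_rot: [[-0.183, 0.002, 0.983], [-0.983, -0.001, -0.183], [0.001, -1.0, 0.002]]
contact_force: [-1.7, 1.3, 5.8]
gripper_width: 0.0001
```

>>> drive_tool:
  series:
    - {"translation": [0,0.04,0],"roll": 0}

```text
t: 7.35
tool_pos: [0.4498, -0.2647, 0.0553]
eef_rot: [[-0.183, 0.002, 0.983], [-0.983, -0.001, -0.183], [0.001, -1.0, 0.002]]
contact_force: [-1.0, 0.9, 6.2]
gripper_width: -0.0004
```

>>> drive_tool:
  series:
    - {"translation": [0,0.04,0],"roll": 0}

```text
t: 7.48
tool_pos: [0.4498, -0.2647, 0.055]
eef_rot: [[-0.183, 0.002, 0.983], [-0.983, -0.001, -0.183], [0.001, -1.0, 0.002]]
contact_force: [-0.4, 1.2, 5.9]
gripper_width: -0.0001
```

>>> drive_tool:
  series:
    - {"translation": [0,0.04,0],"roll": 0}

```text
t: 7.6
tool_pos: [0.4498, -0.2647, 0.0547]
eef_rot: [[-0.183, 0.002, 0.983], [-0.983, -0.001, -0.183], [0.001, -1.0, 0.002]]
contact_force: [-0.8, 0.6, 5.7]
gripper_width: 0.0002
```

>>> drive_tool:
  series:
    - {"translation": [0,0.04,0],"roll": 0}

```text
t: 7.72
tool_pos: [0.4498, -0.2647, 0.0544]
eef_rot: [[-0.183, 0.002, 0.983], [-0.983, -0.001, -0.183], [0.001, -1.0, 0.002]]
contact_force: [-1.1, 1.1, 8.9]
gripper_width: 0.0001
```

>>> drive_tool:
  series:
    - {"translation": [0,0.03,0],"roll": 0}

```text
t: 7.85
tool_pos: [0.4498, -0.2647, 0.0543]
eef_rot: [[-0.183, 0.002, 0.983], [-0.983, -0.001, -0.183], [0.001, -1.0, 0.003]]
contact_force: [-1.7, 1.5, 9.8]
gripper_width: 0.0002
```

>>> drive_tool:
  series:
    - {"translation": [0,-0.2,0],"roll": 0}
    - {"translation": [0,-0.5,0],"roll": 0}
    - {"translation": [0,-1.0,0],"roll": 0}
    - {"translation": [0,-1.5,0],"roll": 0}
    - {"translation": [0,-2.0,0],"roll": 0}
    - {"translation": [0,-2.6,0],"roll": 0}
    - {"translation": [0,-4,0],"roll": 0}
    - {"translation": [0,-6,0.5],"roll": 0}
    - {"translation": [0,-8.5,2],"roll": 0}
    - {"translation": [0,-11,3],"roll": 0}
    - {"translation": [0,-12,4],"roll": 0}
    - {"translation": [0,-12,4],"roll": 0}

```text
t: 9.35
tool_pos: [0.4895, -0.2721, 0.1749]
eef_rot: [[-0.183, 0.004, 0.983], [-0.983, -0.002, -0.183], [0.002, -1.0, 0.004]]
contact_force: [-0.7, -0.9, -0.3]
gripper_width: -0.0001
```

>>> drive_tool:
  series:
    - {"translation": [0,0,0],"roll": 0}
    - {"translation": [0,0,0],"roll": 0}
    - {"translation": [0,0,0],"roll": 0}
    - {"translation": [0,0,0],"roll": 0}
    - {"translation": [0,0,0],"roll": 0}
    - {"translation": [0,0,0],"roll": 0}
  fingers: 100

```text
t: 10.1
tool_pos: [0.4895, -0.2721, 0.1749]
eef_rot: [[-0.183, 0.004, 0.983], [-0.983, -0.002, -0.183], [0.002, -1.0, 0.004]]
contact_force: [-0.6, 0.3, -0.4]
gripper_width: 0.0851
```

Run:
```python
from h import *
f=snap("wrist","w3");crop("w3",170,0,340,240,2.5,"w3c")
C=cloud(f);im=f["image"].astype(int);m=(im[...,0]>130)&(im[...,0]-im[...,2]>90)&(C[...,2]>.055)&(C[...,2]<.1)
print("orange",m.sum(),np.median(C[m],0))
```

```text
orange 694 [ 0.45306427 -0.26517485  0.07855709]
```

View pics/w3c.png

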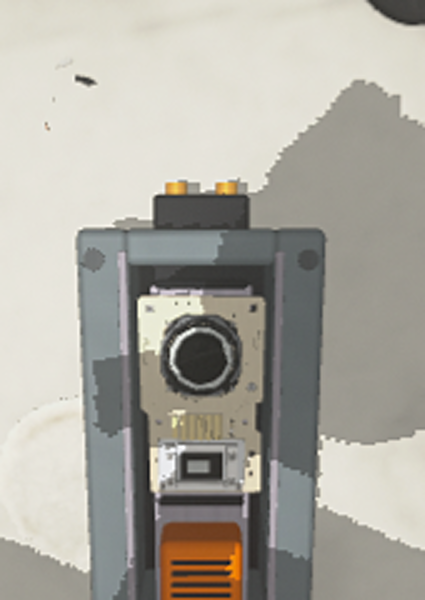

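Run:
```python
from h import *
f=load("w3");P=lambda l:[(170+(x+.5)/2.5-.5,0+(y+.5)/2.5-.5) for x,y in l]
b=onz(f,P([(138,296),(266,298),(262,492),(153,490)]),.062);print(np.round(b,4),b.mean(0))
w=onz(f,P([(138,380),(266,380)]),.062);print(w,w.mean(0),np.linalg.norm(w[0]-w[1]))
a=b[0]-b[3]+b[1]-b[2];l=(b[0]+b[1]-b[2]-b[3])/2;print(np.linalg.norm(l))
print(dep(f,P([(150,330),(255,330),(260,470),(200,240),(100,450)])))
d=(b[1]-b[0]);print("cross angle",np.degrees(np.arctan2(d[1],d[0])))
```

```text
[[ 0.5466 -0.2616  0.062 ]
 [ 0.5384 -0.3023  0.062 ]
 [ 0.4734 -0.2903  0.062 ]
 [ 0.4811 -0.2531  0.062 ]] [ 0.50986991 -0.27681431  0.062     ]
[[ 0.51976292 -0.25593614  0.062     ]
 [ 0.51194559 -0.29796649  0.062     ]] [ 0.51585425 -0.27695132  0.062     ] 0.04275114775256735
0.06609861952368497
[[ 0.53517951 -0.26316869  0.06148529]
 [ 0.52875532 -0.29714865  0.06046979]
 [ 0.46909324 -0.29177524  0.02139197]
 [ 0.55879115 -0.2852857   0.31759834]
 [ 0.49528765 -0.23567285  0.04849006]]
cross angle -101.39645530340708
```

>>> drive_tool:
  series:
    - {"translation": [0,0,1],"roll": 0}
    - {"translation": [0,2,2.3],"roll": 0.2}
    - {"translation": [0,4,2.3],"roll": 0.4}
    - {"translation": [0,6,2.3],"roll": 0.4}
    - {"translation": [0,8,2.3],"roll": 0.4}
    - {"translation": [0,9.5,2.3],"roll": 0.4}
    - {"translation": [0,10.7,2.3],"roll": 0.4}
    - {"translation": [0,11.6,2.3],"roll": 0.4}
    - {"translation": [0.05,12.2,2.3],"roll": 0.4}
    - {"translation": [0.05,12.2,2.3],"roll": 0.4}

```text
t: 11.4
tool_pos: [0.5124, -0.2771, 0.0528]
eef_rot: [[-0.19, 0.003, 0.982], [-0.982, -0.002, -0.19], [0.001, -1.0, 0.004]]
contact_force: [0.1, 0.0, 0.3]
gripper_width: 0.0853
```

Run:
```python
from h import *
snap("wrist","w4")
snap("side","d4")
crop("d4",220,140,330,230,6,"d4c")
```

```text
(no output)
```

View pics/w4.png

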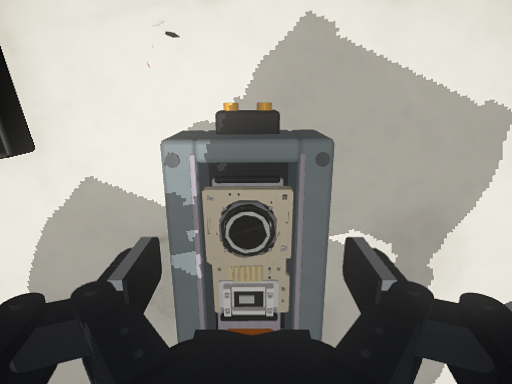

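View pics/d4c.png

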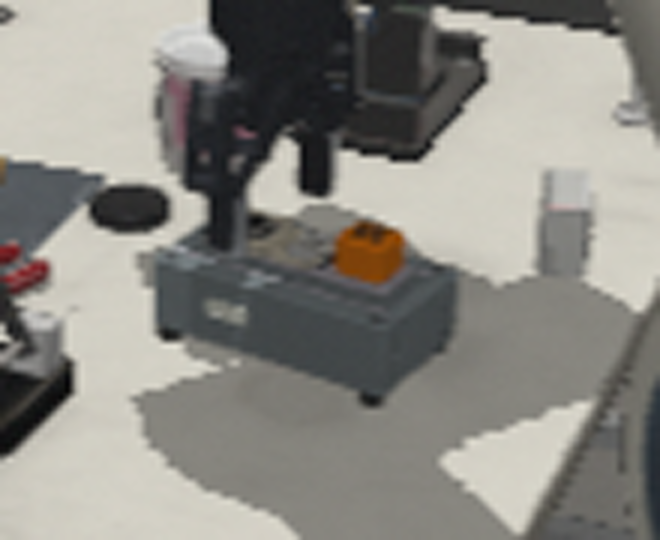

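>>> drive_tool:
  series:
    - {"translation": [-0.15,0,0],"roll": 0}
    - {"translation": [-0.15,0,0],"roll": 0}

```text
t: 11.75
tool_pos: [0.513, -0.2757, 0.0536]
eef_rot: [[-0.19, 0.004, 0.982], [-0.982, -0.003, -0.19], [0.002, -1.0, 0.005]]
contact_force: [0.8, 0.0, 0.2]
gripper_width: 0.0853
```

>>> drive_tool:
  series:
    - {"translation": [0,0,0],"roll": 0}
    - {"translation": [0,0,0],"roll": 0}
    - {"translation": [0,0,0],"roll": 0}
    - {"translation": [0,0,0],"roll": 0}
    - {"translation": [0,0,0],"roll": 0}
    - {"translation": [0,0,0],"roll": 0}
  fingers: 30
  newtons: 25

```text
t: 12.5
tool_pos: [0.5131, -0.2757, 0.0537]
eef_rot: [[-0.19, 0.004, 0.982], [-0.982, -0.003, -0.19], [0.002, -1.0, 0.005]]
contact_force: [0.5, 0.8, 2.9]
gripper_width: 0.0406
```

Run:
```python
from h import *
snap("wrist","w5")
```

```text
(no output)
```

View pics/w5.png

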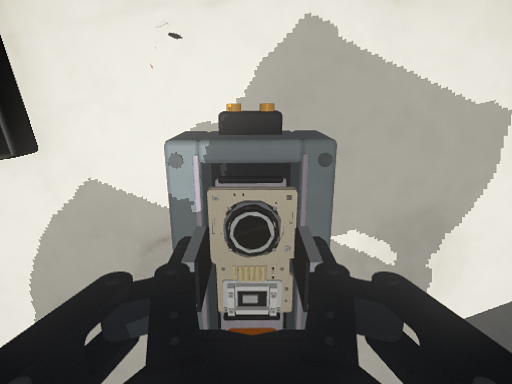

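>>> drive_tool:
  series:
    - {"translation": [0,-0.3,0],"roll": 0}
    - {"translation": [0,-0.8,0],"roll": 0}
    - {"translation": [0,-1.5,0],"roll": 0}
    - {"translation": [0,-2.5,0],"roll": 0}
    - {"translation": [0,-4,0],"roll": 0}
    - {"translation": [0,-6,0],"roll": 0}
    - {"translation": [0,-8.5,0],"roll": 0}
    - {"translation": [0,-11,0],"roll": 0}
    - {"translation": [0,-13.5,0],"roll": 0}
    - {"translation": [0,-15,0],"roll": 0}
    - {"translation": [0,-15,0],"roll": 0}

```text
t: 13.92
tool_pos: [0.5128, -0.2755, 0.2047]
eef_rot: [[-0.19, 0.006, 0.982], [-0.982, -0.004, -0.19], [0.003, -1.0, 0.007]]
contact_force: [0.2, -0.4, -0.3]
gripper_width: 0.0407
```

Run:
```python
from h import *
snap("wrist","w6");snap("side","d6")
crop("d6",200,110,330,210,6,"d6c")
f=load("d6")
```

```text
(no output)
```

View pics/w6.png

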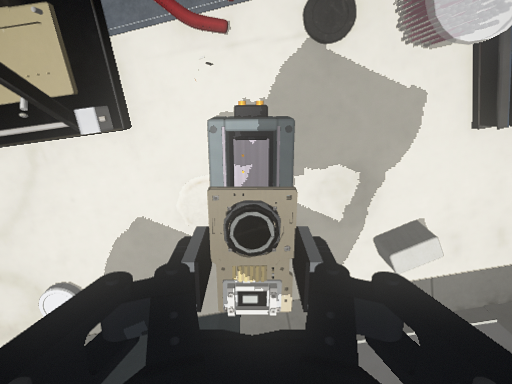

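View pics/d6c.png

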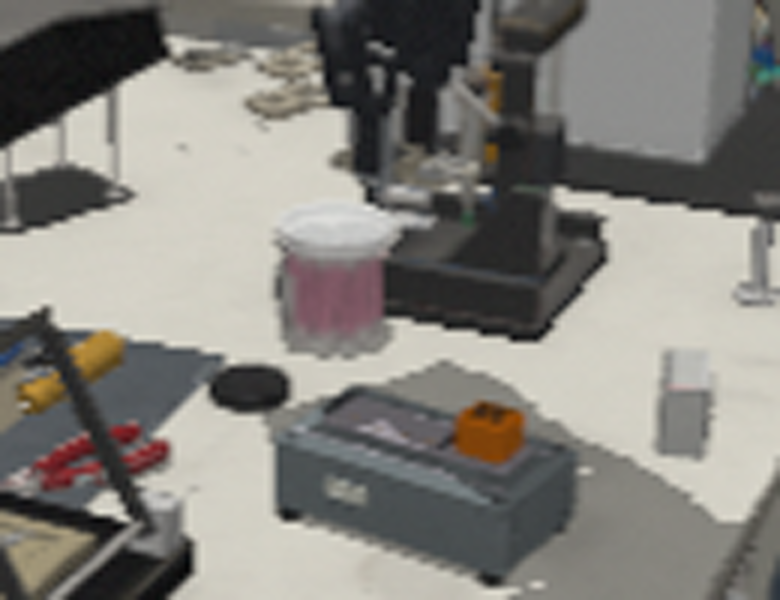

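>>> drive_tool:
  series:
    - {"translation": [-0.5,-3,0],"roll": 0}
    - {"translation": [-2,-6,-0.3],"roll": -1}
    - {"translation": [-5,-7.7,-0.9],"roll": -2}
    - {"translation": [-9,-7.7,-1.6],"roll": -3}
    - {"translation": [-13,-7.7,-2.3],"roll": -4}
    - {"translation": [-17,-7.7,-3.0],"roll": -5}
    - {"translation": [-21,-7.7,-3.7],"roll": -6}
    - {"translation": [-25,-7.7,-4.5],"roll": -7}
    - {"translation": [-29,-7.7,-5.2],"roll": -8}
    - {"translation": [-33,-7.7,-6],"roll": -9}
    - {"translation": [-37,-7.7,-6.6],"roll": -10}
    - {"translation": [-40,-7.7,-7.2],"roll": -11}

```text
t: 15.52
tool_pos: [0.5166, 0.133, 0.278]
eef_rot: [[0.002, 0.002, 1.0], [-1.0, -0.003, 0.002], [0.003, -1.0, 0.002]]
contact_force: [0.4, -0.4, -0.4]
gripper_width: 0.0407
```

Run:
```python
from h import *
f=snap("wrist","w7")
```

```text
(no output)
```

View pics/w7.png

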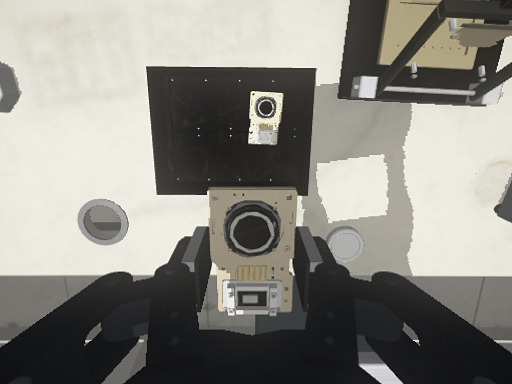

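Run:
```python
from h import *
crop("w7",140,60,325,200,4,"w7c")
f=load("w7")
R=onz(f,[(147,67),(316,68),(307,195),(157,194)],.036);print(np.round(R,4),R.mean(0))
b=onz(f,[(249.5,92),(284,93),(278,144.5),(248.5,143)],.008);print(np.round(b,4),b.mean(0))
print(dep(f,[(150,120),(312,120),(230,70),(230,190),(200,130),(265,110)]))
```

```text
[[0.6197 0.2535 0.036 ]
 [0.6193 0.0567 0.036 ]
 [0.4637 0.0589 0.036 ]
 [0.4647 0.2548 0.036 ]] [0.54185415 0.15599795 0.036     ]
[[0.5928 0.1344 0.008 ]
 [0.5917 0.0902 0.008 ]
 [0.5256 0.0961 0.008 ]
 [0.5276 0.1357 0.008 ]] [0.55939991 0.1141025  0.008     ]
[[ 5.56740224e-01  2.66795418e-01  5.80545579e-04]
 [ 5.57265033e-01  5.07321925e-02 -6.92275631e-04]
 [ 6.16963081e-01  1.57163077e-01  3.49098985e-02]
 [ 5.46314337e-01  1.42351867e-01  2.85757299e-01]
 [ 5.43851675e-01  2.00838298e-01  1.08462099e-03]
 [ 5.70612647e-01  1.14378177e-01  1.12609336e-02]]
```

View pics/w7c.png

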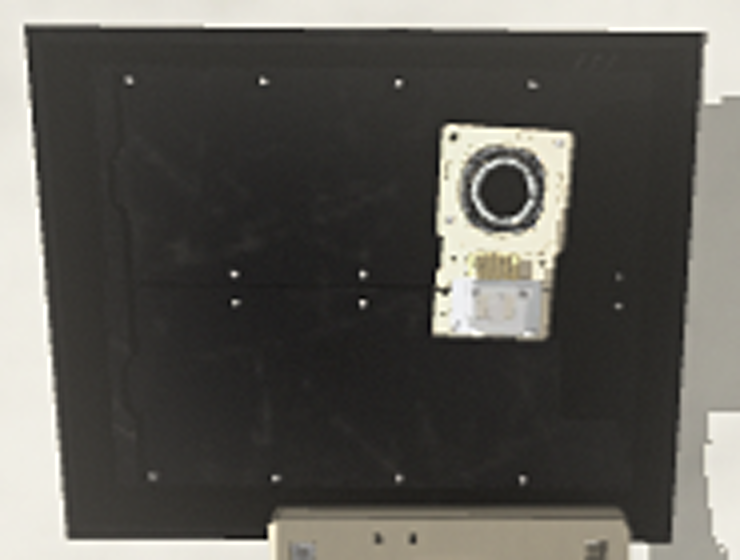

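>>> drive_tool:
  series:
    - {"translation": [-2,0,1],"roll": 0}
    - {"translation": [-4.5,1.5,2],"roll": 0}
    - {"translation": [-6.1,4,2.85],"roll": 0}
    - {"translation": [-6.1,7,2.85],"roll": 0}
    - {"translation": [-6.1,10,2.85],"roll": 0}
    - {"translation": [-6.1,13,2.85],"roll": 0}
    - {"translation": [-6.1,15.5,2.85],"roll": 0}
    - {"translation": [-6.1,17.5,2.85],"roll": 0}
    - {"translation": [-6.1,19,2.85],"roll": 0}
    - {"translation": [-6.1,20.5,2.85],"roll": 0}
    - {"translation": [-6.1,21,2.85],"roll": 0}
    - {"translation": [-6.1,21,2.85],"roll": 0}

```text
t: 17.08
tool_pos: [0.5451, 0.1965, 0.0678]
eef_rot: [[0.004, 0.002, 1.0], [-1.0, -0.001, 0.004], [0.001, -1.0, 0.002]]
contact_force: [0.1, 0.2, -1.1]
gripper_width: 0.0407
```

Run:
```python
from h import *
f=snap("wrist","w8");snap("side","d8");crop("d8",130,190,260,300,6,"d8c")
```

```text
(no output)
```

View pics/w8.png

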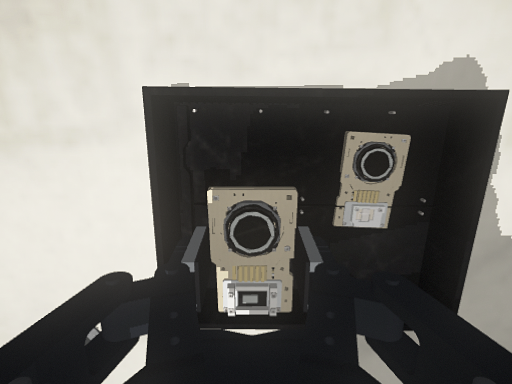

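View pics/d8c.png

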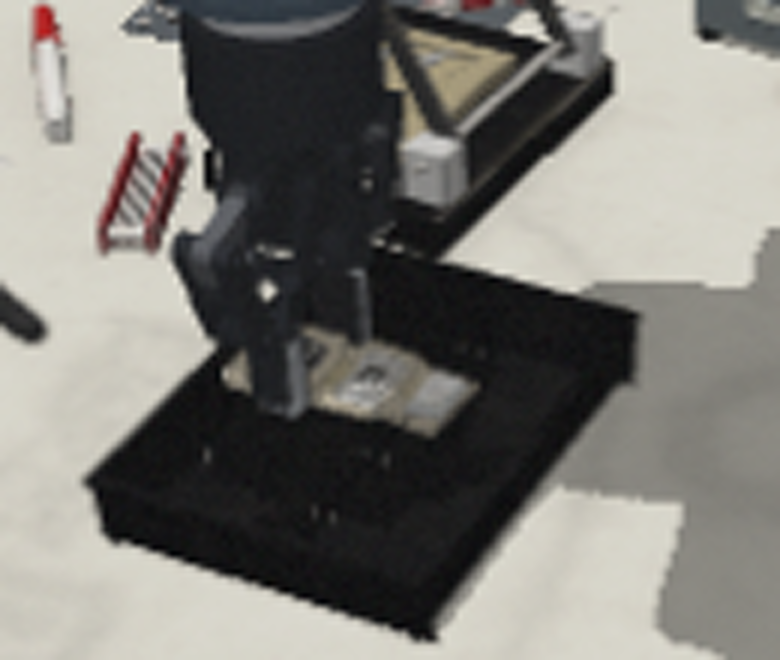

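>>> drive_tool:
  series:
    - {"translation": [0,1.5,0],"roll": 0}
    - {"translation": [0,3,0],"roll": 0}
    - {"translation": [0,4.2,0],"roll": 0}
    - {"translation": [0,5.1,0],"roll": 0}
    - {"translation": [0,5.7,0],"roll": 0}
    - {"translation": [0,6.0,0],"roll": 0}
    - {"translation": [0,6.2,0],"roll": 0}
    - {"translation": [0,6.3,0],"roll": 0}
    - {"translation": [0,6.3,0],"roll": 0}

```text
t: 18.3
tool_pos: [0.5456, 0.1965, 0.0056]
eef_rot: [[0.004, 0.003, 1.0], [-1.0, -0.001, 0.004], [0.001, -1.0, 0.003]]
contact_force: [1.0, -0.1, -0.6]
gripper_width: 0.0404
```

>>> drive_tool:
  series:
    - {"translation": [0,0.1,0],"roll": 0}
    - {"translation": [0,0.15,0],"roll": 0}

```text
t: 18.55
tool_pos: [0.5457, 0.1965, 0.0041]
eef_rot: [[0.004, 0.003, 1.0], [-1.0, -0.001, 0.004], [0.001, -1.0, 0.003]]
contact_force: [0.8, 0.4, -0.3]
gripper_width: 0.041
```

>>> drive_tool:
  series:
    - {"translation": [0,0.06,0],"roll": 0}
    - {"translation": [0,0.1,0],"roll": 0}

```text
t: 18.8
tool_pos: [0.5457, 0.1965, 0.0031]
eef_rot: [[0.004, 0.003, 1.0], [-1.0, -0.001, 0.004], [0.001, -1.0, 0.003]]
contact_force: [0.6, 1.2, -0.2]
gripper_width: 0.041
```

>>> drive_tool:
  series:
    - {"translation": [0,0.05,0],"roll": 0}
    - {"translation": [0,0.1,0],"roll": 0}

```text
t: 19.05
tool_pos: [0.5457, 0.1965, 0.002]
eef_rot: [[0.004, 0.003, 1.0], [-1.0, -0.001, 0.004], [0.001, -1.0, 0.003]]
contact_force: [-0.2, 0.1, -0.2]
gripper_width: 0.0408
```

>>> drive_tool:
  series:
    - {"translation": [0,0.06,0],"roll": 0}

```text
t: 19.18
tool_pos: [0.5457, 0.1965, 0.0014]
eef_rot: [[0.004, 0.003, 1.0], [-1.0, -0.001, 0.004], [0.001, -1.0, 0.003]]
contact_force: [0.8, -0.2, -1.0]
gripper_width: 0.041
```

>>> drive_tool:
  series:
    - {"translation": [0,0.06,0],"roll": 0}

```text
t: 19.3
tool_pos: [0.5457, 0.1965, 0.0008]
eef_rot: [[0.004, 0.003, 1.0], [-1.0, -0.001, 0.004], [0.001, -1.0, 0.003]]
contact_force: [-0.3, -0.5, 0.2]
gripper_width: 0.0405
```

>>> drive_tool:
  series:
    - {"translation": [0,0.05,0],"roll": 0}

```text
t: 19.42
tool_pos: [0.5457, 0.1965, 0.0004]
eef_rot: [[0.004, 0.003, 1.0], [-1.0, -0.001, 0.004], [0.001, -1.0, 0.003]]
contact_force: [-1.5, -1.0, 13.4]
gripper_width: 0.0406
```

>>> drive_tool:
  series:
    - {"translation": [0,-0.02,0],"roll": 0}
    - {"translation": [0,-0.03,0],"roll": 0}

```text
t: 19.68
tool_pos: [0.5457, 0.1965, 0.0007]
eef_rot: [[0.004, 0.003, 1.0], [-1.0, -0.001, 0.004], [0.001, -1.0, 0.003]]
contact_force: [-0.5, 0.2, -0.3]
gripper_width: 0.0405
```

>>> drive_tool:
  series:
    - {"translation": [0,0,0],"roll": 0}
    - {"translation": [0,0,0],"roll": 0}
    - {"translation": [0,0,0],"roll": 0}
    - {"translation": [0,0,0],"roll": 0}
    - {"translation": [0,0,0],"roll": 0}
  fingers: 60

```text
t: 20.3
tool_pos: [0.5457, 0.1965, 0.0007]
eef_rot: [[0.004, 0.003, 1.0], [-1.0, -0.001, 0.004], [0.001, -1.0, 0.003]]
contact_force: [0.3, -0.0, 0.2]
gripper_width: 0.0511
```

>>> drive_tool:
  series:
    - {"translation": [0,-0.3,0],"roll": 0}
    - {"translation": [0,-1,0],"roll": 0}
    - {"translation": [0,-2.5,0],"roll": 0}
    - {"translation": [0,-5,0],"roll": 0}
    - {"translation": [0,-8,0],"roll": 0}
    - {"translation": [0,-12,0],"roll": 0}
    - {"translation": [0,-16,0],"roll": 0}
    - {"translation": [0,-20,0],"roll": 0}
    - {"translation": [0,-24,0],"roll": 0}
    - {"translation": [0,-26,0],"roll": 0}
    - {"translation": [0,-27,0],"roll": 0}

```text
t: 21.68
tool_pos: [0.545, 0.1968, 0.2727]
eef_rot: [[0.004, 0.005, 1.0], [-1.0, -0.0, 0.004], [0.0, -1.0, 0.005]]
contact_force: [-1.0, 0.0, -0.2]
gripper_width: 0.0515
```

Run:
```python
from h import *
f=snap("wrist","w9")
```

```text
(no output)
```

View pics/w9.png

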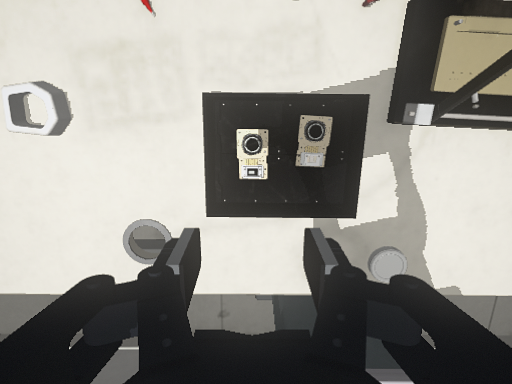

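>>> drive_tool:
  series:
    - {"translation": [1,0,-0.3],"roll": 0}
    - {"translation": [4,0,-1],"roll": 1}
    - {"translation": [8,0,-2],"roll": 2}
    - {"translation": [12,0,-3],"roll": 3}
    - {"translation": [16,0,-4],"roll": 4}
    - {"translation": [20,0,-5],"roll": 5}
    - {"translation": [24,0,-6],"roll": 6}
    - {"translation": [28,0,-7],"roll": 7}
    - {"translation": [32,0,-8],"roll": 8}
    - {"translation": [36,0,-8.7],"roll": 9}
    - {"translation": [40,0,-9.3],"roll": 10}
    - {"translation": [43,0,-9.7],"roll": 10.8}
  fingers: 0
  newtons: 40

```text
t: 23.22
tool_pos: [0.4485, -0.2351, 0.2718]
eef_rot: [[-0.185, 0.004, 0.983], [-0.983, 0.0, -0.185], [-0.001, -1.0, 0.004]]
contact_force: [0.8, 0.6, 0.8]
gripper_width: -0.0002
```

>>> drive_tool:
  series:
    - {"translation": [1.5,1,0.4],"roll": 0}
    - {"translation": [2.9,3,0.6],"roll": 0}
    - {"translation": [2.9,6,0.6],"roll": 0}
    - {"translation": [2.9,9,0.6],"roll": 0}
    - {"translation": [2.9,11.5,0.6],"roll": 0}
    - {"translation": [2.9,13.5,0.6],"roll": 0}
    - {"translation": [2.9,15.3,0.6],"roll": 0}
    - {"translation": [2.9,16.8,0.6],"roll": 0}
    - {"translation": [2.9,17.5,0.6],"roll": 0}
    - {"translation": [2.9,18,0.6],"roll": 0}
    - {"translation": [2.9,18,0.6],"roll": 0}

```text
t: 24.6
tool_pos: [0.4498, -0.2646, 0.0918]
eef_rot: [[-0.185, 0.004, 0.983], [-0.983, 0.0, -0.185], [-0.001, -1.0, 0.004]]
contact_force: [0.3, -0.4, -0.3]
gripper_width: 0.0001
```

Run:
```python
from h import *
f=snap("wrist","w10")
```

```text
(no output)
```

View pics/w10.png

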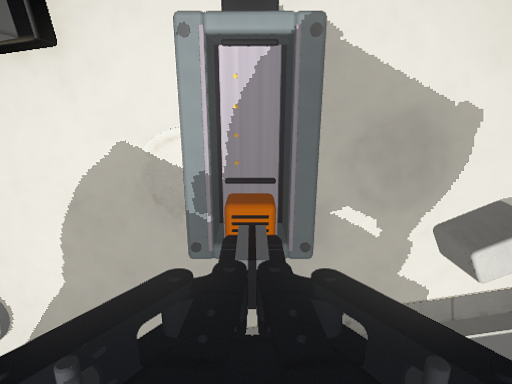

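>>> drive_tool:
  series:
    - {"translation": [0,0.5,0],"roll": 0}
    - {"translation": [0,0.8,0],"roll": 0}
    - {"translation": [0,1.0,0],"roll": 0}
    - {"translation": [0,1.15,0],"roll": 0}
    - {"translation": [0,1.3,0],"roll": 0}
    - {"translation": [0,1.4,0],"roll": 0}
    - {"translation": [0,1.5,0],"roll": 0}
    - {"translation": [0,1.6,0],"roll": 0}
    - {"translation": [0,1.7,0],"roll": 0}
    - {"translation": [0,1.8,0],"roll": 0}
    - {"translation": [0,1.9,0],"roll": 0}
    - {"translation": [0,2.0,0],"roll": 0}

```text
t: 26.15
tool_pos: [0.45, -0.2647, 0.0719]
eef_rot: [[-0.185, 0.004, 0.983], [-0.983, 0.0, -0.185], [-0.001, -1.0, 0.004]]
contact_force: [-0.5, 0.2, 4.7]
gripper_width: -0.0002
```

>>> drive_tool:
  series:
    - {"translation": [0,0.1,0],"roll": 0}
    - {"translation": [0,0.2,0],"roll": 0}
    - {"translation": [0,0.3,0],"roll": 0}
    - {"translation": [0,0.4,0],"roll": 0}
    - {"translation": [0,0.5,0],"roll": 0}
    - {"translation": [0,0.6,0],"roll": 0}
    - {"translation": [0,0.7,0],"roll": 0}
    - {"translation": [0,0.8,0],"roll": 0}
    - {"translation": [0,0.88,0],"roll": 0}

```text
t: 27.28
tool_pos: [0.45, -0.2647, 0.0631]
eef_rot: [[-0.185, 0.004, 0.983], [-0.983, 0.0, -0.185], [-0.001, -1.0, 0.004]]
contact_force: [-2.7, -0.0, 6.4]
gripper_width: 0.0002
```

>>> drive_tool:
  series:
    - {"translation": [0,0.07,0],"roll": 0}
    - {"translation": [0,0.13,0],"roll": 0}
    - {"translation": [0,0.2,0],"roll": 0}

```text
t: 27.65
tool_pos: [0.45, -0.2647, 0.0611]
eef_rot: [[-0.185, 0.004, 0.983], [-0.983, 0.0, -0.185], [-0.001, -1.0, 0.004]]
contact_force: [-1.4, -0.3, 4.9]
gripper_width: 0.0001
```

>>> drive_tool:
  series:
    - {"translation": [0,0.04,0],"roll": 0}

```text
t: 27.78
tool_pos: [0.45, -0.2647, 0.0607]
eef_rot: [[-0.185, 0.004, 0.983], [-0.983, 0.0, -0.185], [-0.001, -1.0, 0.004]]
contact_force: [-1.4, 0.3, 5.2]
gripper_width: 0.0003
```

>>> drive_tool:
  series:
    - {"translation": [0,0.06,0],"roll": 0}
    - {"translation": [0,0.12,0],"roll": 0}

```text
t: 28.02
tool_pos: [0.45, -0.2647, 0.0594]
eef_rot: [[-0.185, 0.004, 0.983], [-0.983, 0.0, -0.185], [-0.001, -1.0, 0.004]]
contact_force: [-1.6, 0.2, 5.9]
gripper_width: -0.0001
```

>>> drive_tool:
  series:
    - {"translation": [0,0.06,0],"roll": 0}
    - {"translation": [0,0.12,0],"roll": 0}

```text
t: 28.28
tool_pos: [0.45, -0.2647, 0.0582]
eef_rot: [[-0.185, 0.004, 0.983], [-0.983, 0.0, -0.185], [-0.001, -1.0, 0.004]]
contact_force: [-1.8, -0.1, 5.8]
gripper_width: 0.0
```

>>> drive_tool:
  series:
    - {"translation": [0,0.06,0],"roll": 0}
    - {"translation": [0,0.12,0],"roll": 0}

```text
t: 28.52
tool_pos: [0.45, -0.2647, 0.057]
eef_rot: [[-0.185, 0.004, 0.983], [-0.983, 0.0, -0.185], [-0.001, -1.0, 0.004]]
contact_force: [-1.0, 0.6, 5.7]
gripper_width: -0.0
```

>>> drive_tool:
  series:
    - {"translation": [0,0.05,0],"roll": 0}
    - {"translation": [0,0.1,0],"roll": 0}

```text
t: 28.78
tool_pos: [0.45, -0.2647, 0.0561]
eef_rot: [[-0.185, 0.005, 0.983], [-0.983, 0.0, -0.185], [-0.001, -1.0, 0.004]]
contact_force: [-1.9, 0.3, 7.4]
gripper_width: -0.0001
```

>>> drive_tool:
  series:
    - {"translation": [0,0.04,0],"roll": 0}

```text
t: 28.9
tool_pos: [0.45, -0.2647, 0.0556]
eef_rot: [[-0.185, 0.005, 0.983], [-0.983, 0.0, -0.185], [-0.001, -1.0, 0.004]]
contact_force: [-0.6, -0.1, 5.2]
gripper_width: 0.0002
```

>>> drive_tool:
  series:
    - {"translation": [0,0.03,0],"roll": 0}

```text
t: 29.02
tool_pos: [0.45, -0.2647, 0.0553]
eef_rot: [[-0.185, 0.005, 0.983], [-0.983, 0.0, -0.185], [-0.001, -1.0, 0.004]]
contact_force: [-1.7, -0.2, 5.9]
gripper_width: 0.0001
```

>>> drive_tool:
  series:
    - {"translation": [0,0.04,0],"roll": 0}

```text
t: 29.15
tool_pos: [0.45, -0.2647, 0.055]
eef_rot: [[-0.185, 0.005, 0.983], [-0.983, 0.0, -0.185], [-0.001, -1.0, 0.004]]
contact_force: [-1.5, 0.9, 5.8]
gripper_width: 0.0003
```

>>> drive_tool:
  series:
    - {"translation": [0,0.03,0],"roll": 0}

```text
t: 29.28
tool_pos: [0.45, -0.2647, 0.0547]
eef_rot: [[-0.185, 0.005, 0.983], [-0.983, 0.0, -0.185], [-0.001, -1.0, 0.005]]
contact_force: [-1.6, 0.6, 7.0]
gripper_width: -0.0001
```

>>> drive_tool:
  series:
    - {"translation": [0,0.03,0],"roll": 0}

```text
t: 29.4
tool_pos: [0.45, -0.2647, 0.0544]
eef_rot: [[-0.185, 0.005, 0.983], [-0.983, 0.0, -0.185], [-0.001, -1.0, 0.005]]
contact_force: [-2.6, 0.5, 8.8]
gripper_width: 0.0002
```

>>> drive_tool:
  series:
    - {"translation": [0,0.03,0],"roll": 0}

```text
t: 29.52
tool_pos: [0.45, -0.2647, 0.0543]
eef_rot: [[-0.185, 0.005, 0.983], [-0.983, -0.0, -0.185], [-0.001, -1.0, 0.005]]
contact_force: [-1.6, 0.1, 11.6]
gripper_width: 0.0
```

Bottomed out at 11.6 N; let go and check.

>>> drive_tool:
  series:
    - {"translation": [0,-0.1,0],"roll": 0}
    - {"translation": [0,-0.4,0],"roll": 0}
    - {"translation": [0,-0.8,0],"roll": 0}
    - {"translation": [0,-1.3,0],"roll": 0}
    - {"translation": [0,-2.0,0],"roll": 0}
    - {"translation": [0,-3,0],"roll": 0}
    - {"translation": [0,-5,0],"roll": 0}
    - {"translation": [0,-8,0],"roll": 0}
    - {"translation": [0,-11,1],"roll": 0}
    - {"translation": [0,-14,2],"roll": 0}
    - {"translation": [0,-15,2],"roll": 0}
    - {"translation": [0,-15,2],"roll": 0}

```text
t: 31.02
tool_pos: [0.4687, -0.2683, 0.2046]
eef_rot: [[-0.185, 0.005, 0.983], [-0.983, -0.0, -0.185], [-0.0, -1.0, 0.005]]
contact_force: [-0.3, -0.2, -0.0]
gripper_width: 0.0
```

Run:
```python
from h import *
f=snap("wrist","w11");C=cloud(f);im=f["image"].astype(int);m=(im[...,0]>130)&(im[...,0]-im[...,2]>90)&(C[...,2]>.055)&(C[...,2]<.1)
print("orange",m.sum(),np.median(C[m],0))
f=snap("side","d11");crop("d11",130,140,330,300,4,"d11c");snap("scene","s11")
```

```text
orange 593 [ 0.45301379 -0.26484956  0.06311459]
```

View pics/d11c.png

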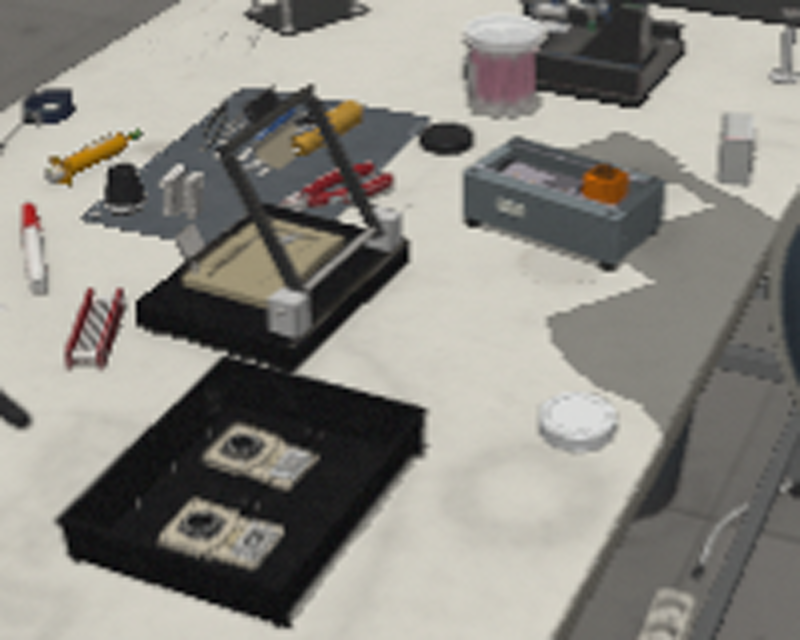

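View pics/w11.png

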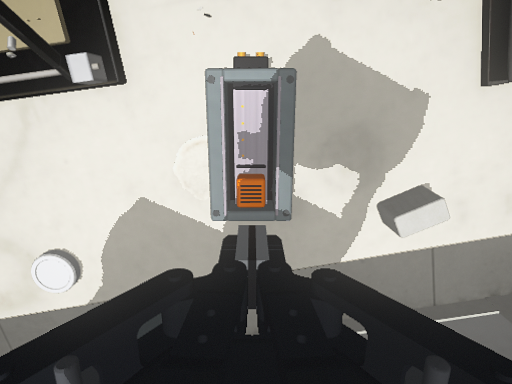

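The pad top reads 63 mm, so the cradle is latched down and empty. Both boards lie flat in the tray, and the other things look unmoved.

```bash
python3 -c "
from station import manip
print(manip.finish_job())"
```

```text
the job is handed in; nothing more can be done
None
```

The job is done and handed in at about 31 s of the 64 s allowed. I pressed the pad until it bottomed out (about 10 N) and the cradle rose. I then lifted the board across its 42 mm side, laid it flat in the free half of the tray, and pressed the empty cradle's pad down once more.

**Last checks:**
- **Cradle:** the pad top reads 63.1 mm, so it is latched down. It read 78.6 mm when the cradle was up.
- **Boards:** the pictures show both boards flat, side by side in the tray. I did not measure how far the earlier board might have moved, but it looks unmoved.
- **Other objects:** the puck, timer and tub look undisturbed in the pictures.
- **Contact:** the robot was clear of everything when I handed in.

**Forces above what I aimed for:**
- **Second press:** it peaked at 11.6 N by the readings, just over the 9–11 N target but under the 20 N limit.
- **Setting the board down:** one small step read 13.4 N on the tray floor, so I backed off before opening the fingers.

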